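Dispense the ball from the pocket wheel

TASK

Turn the dispenser's pocket wheel by its knob until the pocket with the steel ball stands still over the closed drop flap, then press the side paddle fully down so that the ball tips out into the catch tray, and let the paddle come back up. Do not touch the ball, keep the hex nut and the square nut in their pockets, and leave the mug, tape roll and screwdriver where they are.

Things in the scene. Friction and masses are not known exactly. Their poses are not given: they have to be found in the camera images.
- knob_grip (a point): centre of the wheel's knob, half-way up: a black bar 56 mm long (x), 16 mm wide (y), 36 mm high (z), on the wheel's axis, its underside 10 mm above the wheel's top. It turns the wheel either way without end, but has free play of about 10 degrees (0.17 rad) each way from its middle before it drives the wheel. The wheel drags with about 0.1 N m and stays where left: watch the ball, not the knob.
- wheel_axis (a point): point on the wheel's vertical axis at the deck's top face (100 mm above the table); does not turn with the wheel; x points to the drop hole. The white wheel just above is 148 mm across, 16 mm thick, with six pockets 60 degrees apart, open above and below, 28 mm wide, 31 mm long radially, middles 52 mm from the axis. Their contents slide along on the 160 mm square plywood deck.
- drop_hole (a point): centre of the drop hole in the deck, at the deck's top face, 52 mm from the wheel's axis. The hole is a notch 26 mm wide across and open outwards; the closed flap fills it flush, so that things pass over it until the paddle is pressed. x points outwards from the wheel's axis, z up.
- ball_center (a point): centre of the loose steel ball, 20 mm in diameter, in one of the pockets with about 4 mm of play either side: the thing to dispense. It always starts 95 to 180 degrees away from the drop hole, one way or the other.
- hex_nut_center (a point): centre of a loose hexagonal steel nut, 18 mm across flats, 12 mm thick, in another pocket; it must stay in the wheel.
- square_nut_center (a point): centre of a loose square steel nut, 18 mm across, 12 mm thick, in another pocket; it must stay in the wheel.
- paddle_pad (a point): middle of the top of the paddle's pad, 36 by 30 mm, 6 mm thick, beside the deck, 118 mm sideways of the wheel's axis; about 132 mm high at rest, 70 mm at the bottom of its stroke. It rocks on a rod 62 mm away horizontally towards its own -x, so it goes nearly straight down; this swings the flap down and outwards.
- paddle (a joint): angle of paddle and flap: 0 closed (paddle up), 0.9 rad fully pressed, at its stop. A spring brings it back: about 3 N at the pad to begin with, 7 N at the stop. The ball comes out when it is pressed to the stop, or nearly so.
- tray_floor (a point): centre of the floor of the open white catch tray below the flap, inside 107 mm (its x) by 90 mm (its y), walls 35 mm high, fixed to the dispenser.
- mug: white mug, 76 mm across, 90 mm high, bystander; origin under its centre.
- tape_roll: roll of paper tape lying flat, 90 mm across, 24 mm high, bystander; origin under its centre.
- screwdriver: screwdriver 180 mm long lying on the mat, bystander.

How it is judged:
On the way, in this order (a step that is already met when the one before it is completed fails the run):
1. the ball stands on the closed flap: within 16 mm of the drop hole's centre, paddle up (horizontal distance between ball_center and drop_hole below 0.016 m and z of ball_center in the frame of drop_hole above 0.005 m and value of joint paddle below 0.1 rad), for 0.2 s.
2. the ball has dropped into the tray (z of ball_center in the frame of tray_floor below 0.03 m and x of ball_center in the frame of tray_floor between -0.054 and 0.054 m and y of ball_center in the frame of tray_floor between -0.045 and 0.045 m), for 0.1 s.
At the end, for the whole second after the job is handed in: The ball lies on the floor of the catch tray, the paddle is back up (below 0.1 rad), and both nuts are still in the wheel, on the deck (z of ball_center in the frame of tray_floor below 0.02 m and x of ball_center in the frame of tray_floor between -0.054 and 0.054 m and y of ball_center in the frame of tray_floor between -0.045 and 0.045 m and value of joint paddle below 0.1 rad and z of each of hex_nut_center, square_nut_center in the frame of wheel_axis above 0 m and horizontal distance between each of hex_nut_center, square_nut_center and wheel_axis below 0.068 m); the robot touches nothing.
It fails at once if a finger touched the ball (contact force between the fingers and ball above 0.3 N).
It fails at once if the hex nut or the square nut fell through the drop hole or left the wheel (z of any of hex_nut_center, square_nut_center in the frame of wheel_axis below -0.006 m or horizontal distance between any of hex_nut_center, square_nut_center and wheel_axis above 0.075 m).
It fails at once if a bystander was moved by more than 30 mm (distance of any of mug, tape_roll, screwdriver from where it was at the start of the episode above 0.03 m).
It also fails if it takes over 72 s, if anything falls off the work surface, if the arm or the gripper's body presses on something with over 40 N, if the wrist force passes 120 N, or if a joint passes its speed limit or range.

ROBOT

A 6-joint arm with a two-finger parallel gripper is mounted at the origin on the work surface. World frame = base frame: x ahead of the robot, y to its left, z up, the work surface at z = 0. Lengths are in m, angles in rad, forces in N, time in s.
With the tool pointing down it reaches from about 0.35 to 0.8 m from the base axis. Payload 7.3 kg.
Tool frame: the origin (TCP) lies at the centre of the arm's flange, where the gripper is bolted on; the fingertips stand 173 mm ahead of it and the grasp point (between the pads) lies 155 mm ahead of it; z points along the fingers, y is the line along which they close (so a half turn about z gives the same grasp; the last joint's range is limited). The gripper opens to 85 mm and grips with 20 to 120 N. Pads are 22 mm wide; open, the fingers measure 114 mm over their backs; the gripper's body (76 mm by 85 mm) begins 54 mm behind the grasp point. The pads swing forward as they close: fully open they stand 13 mm farther back than shut.
Start: joints at [-1.365, 0.342, 1.524, -0, 1.275, -0.146], TCP at [0.181, -0.493, 0.405] pointing down, gripper open.
Joint ranges: [-2.53, 2.53], [-0.77, 2.02], [0.04, 2.7], [-1, 4.14], [0.28, 2.66], [-3.11, 3.11]. Speed limits (rad/s): [2.57, 2.57, 3.14, 3.14, 3.14, 3.14].

INTERFACE

Orientations are given as a unit quaternion [w, x, y, z].
In Python, from workcell import sense, get_image, sign_off gives the robot as it stands.
- The arm moves only by the shell command python3 -m pendant 'ROWS' [FORCE]. ROWS is JSON, a list of rows, each a list of 5 numbers: the shift along the world's x, y, z in mm, then the turn about the world's z in degrees, then the finger opening in mm, from 0 to 85.4. A call has 1 to 5 rows; each row shifts and turns the commanded pose from where the row before left it; what a row does not reach is not made up. A row lasts 1/10 s, in which the tool goes at most 50 mm and 8.59 degrees, less where a joint would pass 70% of its speed; a pose out of reach is approached as far as the arm can. A call with a gripper value outside its range is refused whole. The fingers move at their own pace and stop on an object; FORCE is the grip in N (left out, the last holds). Time passes only in rows, so rows that do not move let the fingers close. It gives the time, the measured TCP pose, the force, the opening and the grip force at its end, in the units of the state.
- sense(): the state, without advancing time (a new reading comes with each control period).
- get_image(name): name is "scene" or "top" or "wrist"; returns a dict with "img" (384x512x3 uint8, red, green, blue), "fx", "fy", "cx", "cy" (pixels), "extrinsics" (4x4, takes a point from world to camera coordinates). Camera axes: x right, y down, z forward; pixel columns grow to the right and rows downward; lengths in m; the calibration is good to about 2 mm. A picture is of the moment at which its call begins. There is no depth.
- sign_off(): hands the job in; it is judged then, once.
The state is a dict: "time": time; "qpos": joint angles; "joint_vel": joint speeds; "joint_efforts": joint torques, N m; "tool_pos": TCP position; "tool_rot": TCP orientation; "contact_force": force on the tool from outside, world axes, zero at the start; "moment": the same for the moment, N m; "width": finger opening in m; "gripper_force": force on a finger pad.
Only numpy, scipy, OpenCV 4.12 (cv2) and the standard library are available. Lean on these libraries where they do the work, as an engineer would, in place of code of your own. Each camera call takes 0.05 s, during which the arm holds its last target. There are 200 camera calls.

## Working session

There is one attempt and no reset: what is moved stays moved. The work goes in short steps, Python scripts to look and compute and a shell command to move; the robot and the scene stay as the last step left them, time stands still between calls to the robot, and variables do not carry over. Pictures are saved under pics/ and viewed, at most 10 in all, crops included, and the job is handed in when it is done.

```bash
mkdir -p pics
cat > h.py <<'E'
import numpy as np,cv2
from workcell import sense,get_image,sign_off
def snap(n,f):
    d=get_image(n); cv2.imwrite('pics/'+f+'.png',d['img'][:,:,::-1]); 
    np.savez('pics/'+f+'.npz',**{k:np.array(v) for k,v in d.items()}); return d
def ray(d,u,v,z):
    E=np.array(d['extrinsics']);R,t=E[:3,:3],E[:3,3];c=-R.T@t
    r=R.T@np.array([(u-d['cx'])/d['fx'],(v-d['cy'])/d['fy'],1]); return c+r*(z-c[2])/r[2]
def proj(d,p):
    E=np.array(d['extrinsics']);q=E[:3,:3]@np.array(p)+E[:3,3]
    return d['fx']*q[0]/q[2]+d['cx'],d['fy']*q[1]/q[2]+d['cy']
E
python3 - <<'E'
from h import *
a=snap('scene','s0');b=snap('top','t0')
for d in(a,b):
    E=np.array(d['extrinsics']);print(-E[:3,:3].T@E[:3,3],E[2,:3])
s=sense();print(s['time'],s['tool_pos'],s['tool_rot'],s['width'])
E
```

```text
[1.17657743 0.4328119  0.98843151] [-0.55141096 -0.3704596  -0.74746614]
[0.31983464 0.01114387 1.36986238] [ 0.15285064 -0.01268368 -0.9881679 ]
0.1 [ 0.18089929 -0.49271995  0.40410548] [-6.84060411e-04  9.84571965e-01  1.74978793e-01  3.52731238e-06] 0.08569253218911775
```

View pics/t0.png

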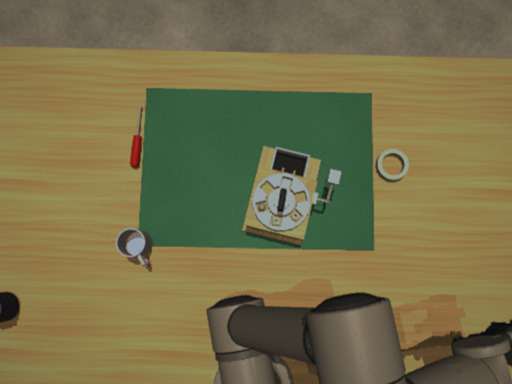

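View pics/s0.png

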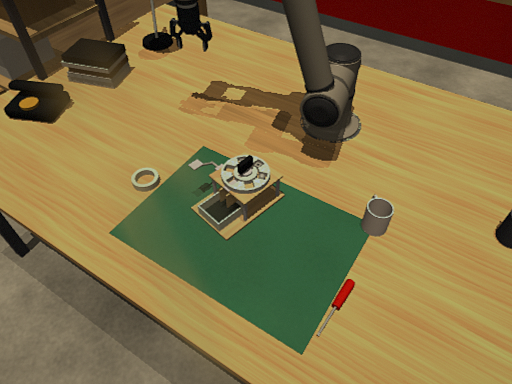

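The top view shows the wheel at about (281,201), the tray above it (+x) at (291,162) and the paddle pad at (334,176). The mug, tape roll and screwdriver are well clear. I'll enlarge the dispenser next.

Run:
```python
from h import *
a=dict(np.load('pics/s0.npz'));b=dict(np.load('pics/t0.npz'))
def crop(d,u,v,w,h,k):return cv2.resize(d['img'][v:v+h,u:u+w,::-1],None,fx=k,fy=k,interpolation=cv2.INTER_CUBIC)
A=crop(b,235,140,115,110,5);cv2.imwrite('pics/z0.png',A)
B=crop(a,180,140,110,100,5)
cv2.imwrite('pics/z0.png',A)
# wheel: white mask in top
hsv=cv2.cvtColor(b['img'],cv2.COLOR_RGB2HSV);m=((hsv[...,1]<50)&(hsv[...,2]>130)).astype(np.uint8);m[:140]=0;m[250:]=0;m[:,:235]=0;m[:,350:]=0
for c in cv2.findContours(m,cv2.RETR_EXTERNAL,cv2.CHAIN_APPROX_NONE)[0]:
    if cv2.contourArea(c)>60: print(cv2.contourArea(c),cv2.minAreaRect(c),cv2.minEnclosingCircle(c),ray(b,*cv2.minEnclosingCircle(c)[0],.118), ray(b,*cv2.minAreaRect(c)[0],.132))
```

```text
2482.0 ((281.0, 201.0), (56.0, 56.0), 90.0) ((280.8719787597656, 201.15167236328125), 28.979232788085938) [ 0.48639643 -0.06057785  0.118     ] [ 0.48493146 -0.06009897  0.132     ]
121.5 ((334.0882568359375, 176.14706420898438), (10.914102554321289, 12.854387283325195), 14.03624439239502) ((334.1666564941406, 176.1666717529297), 7.835206985473633) [ 0.55498223 -0.19910028  0.118     ] [ 0.55239974 -0.1965464   0.132     ]
```

View pics/z0.png

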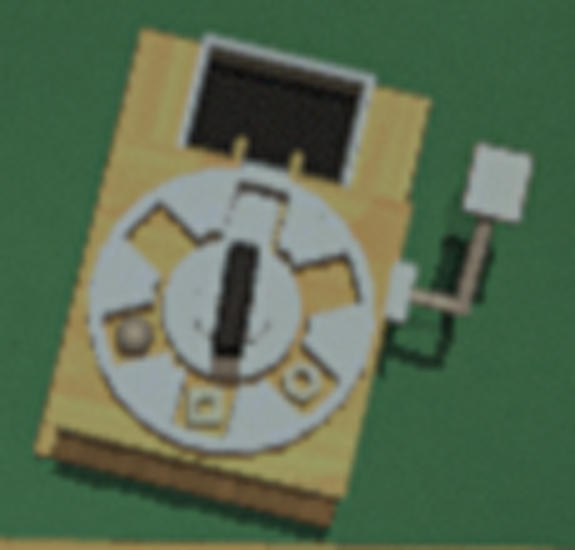

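The crop shows the ball at (132,335), which is lower left and two pockets counter-clockwise from the flap pocket at (260,210). The nuts are at (207,408) and (300,380), and the knob runs from (245,245) to (225,355). A clockwise turn of about 120° is the short way.

Run:
```python
from h import *
b=dict(np.load('pics/t0.npz'))
P=lambda x,y,z:ray(b,235+x/5,140+y/5,z)[:2]
yaw=lambda p,q:np.degrees(np.arctan2(*(q-p)[::-1]))
hsv=cv2.cvtColor(b['img'],cv2.COLOR_RGB2HSV)
m=(b['img'].max(2)<60).astype(np.uint8);m[:180]=0;m[225:]=0;m[:,:268]=0;m[:,295:]=0
c=max(cv2.findContours(m,0,2)[0],key=cv2.contourArea);print(cv2.minAreaRect(c),cv2.contourArea(c))
k=ray(b,*cv2.minAreaRect(c)[0],.162)[:2]
c0=ray(b,280.5,201.2,.116)[:2]
print('wheel',c0,'knob',k)
print('deck left edge',yaw(P(90,240,.1),P(40,455,.1)),'tray long edge',yaw(P(210,38,.04),P(375,75,.04))+90)
print('ball',P(132,335,.11),np.hypot(*(P(132,335,.11)-c0)),yaw(c0,P(132,335,.11)),'flap',yaw(c0,P(260,212,.1)),'bar',yaw(P(225,355,.162),P(245,245,.162)))
print('pad',P(499,183,.132))
```

```text
((281.5199890136719, 199.86000061035156), (5.232590675354004, 22.203153610229492), 8.130102157592773) 89.0
wheel [ 0.48651698 -0.05972964] knob [ 0.48382648 -0.05963908]
deck left edge 168.21460821064278 tray long edge -11.722337775945874
ball [ 0.47113449 -0.01061763] 0.051464654303468624 107.39119691560337 flap -18.432189943302397 bar -9.581025556896446
pad [ 0.55124906 -0.19838205]
```

```bash
R='';python3 -m pendant '[[17,24,0,8.4,45],[17,24,0,8.4,45],[17,24,0,8.4,45],[17,24,0,8.4,45],[17,24,0,8.4,45]]' 40 && python3 -m pendant '[[17,24,0,8.4,45],[17,24,0,8.4,45],[17,24,0,8.4,45],[17,24,0,8.4,45],[17,24,0,8.4,45]]' && python3 -m pendant '[[17,24,0,8.4,45],[17,24,0,8.4,45],[17,24,0,8.4,45],[17,24,0,8.4,45],[17,24,0,8.4,45]]' && python3 -m pendant '[[17,24,0,8.5,45],[17,24,0,8.5,45],[15,25,0,8.5,45],[0,0,0,0,45],[0,0,0,0,45]]'
python3 - <<'E'
from h import *
s=sense();print(s['qpos'],s['tool_pos'],s['tool_rot'],s['contact_force'])
d=snap('wrist','w0');E=np.array(d['extrinsics']);print(-E[:3,:3].T@E[:3,3],E[2,:3])
print(proj(d,[.485,-.06,.162]))
E
```

```text
time: 0.6
tool_pos: [0.2664, -0.3717, 0.4044]
tool_rot: [-0.0, 0.855, 0.519, 0.0]
contact_force: [1.1, 0.4, -0.1]
width: 0.0445
gripper_force: 0.0
time: 1.1
tool_pos: [0.3514, -0.2517, 0.4045]
tool_rot: [-0.0, 0.612, 0.791, 0.0]
contact_force: [0.4, -0.2, -1.0]
width: 0.045
gripper_force: 0.0
time: 1.6
tool_pos: [0.4364, -0.1317, 0.4045]
tool_rot: [-0.0, 0.288, 0.958, 0.0]
contact_force: [0.8, 0.1, 0.5]
width: 0.0453
gripper_force: 0.0
time: 2.1
tool_pos: [0.4849, -0.0595, 0.4043]
tool_rot: [-0.001, 0.073, 0.997, -0.0]
contact_force: [-0.7, -0.8, 0.0]
width: 0.0454
gripper_force: 0.0
[-2.79029620e-01  2.75967468e-01  1.62068736e+00 -2.87760885e-04
  1.24605964e+00 -1.70393141e+00] [ 0.48487935 -0.05948582  0.40427512] [-5.76936065e-04  7.28367153e-02  9.97343712e-01 -1.86733121e-05] [-0.74569272 -0.82909375  0.01158585]
[ 0.40452505 -0.04648753  0.37374436] [ 0.31354622 -0.04549643 -0.94848239]
(np.float64(250.12942723261006), np.float64(206.91213147386694))
```

View pics/w0.png

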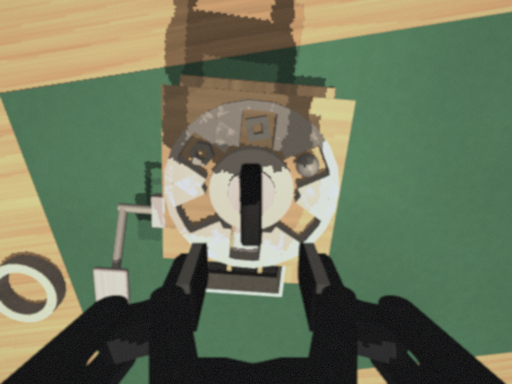

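The wrist view shows the knob top at (251,205), close to the predicted (250,207) and with the right orientation. The ball is at (308,163). I'll descend, grip and start turning.

```bash
python3 -m pendant '[[0,0,-30,0,45],[0,0,-40,0,45],[0,0,-31,0,45],[0,0,0,0,45],[0,0,0,0,45]]' && python3 -m pendant '[[0,0,0,0,0],[0,0,0,0,0],[0,0,0,0,0],[0,0,0,0,0],[0,0,0,0,0]]' 40
python3 -m pendant '[[0,0,0,-6,0],[0,0,0,-6,0],[0,0,0,-6,0],[0,0,0,-6,0],[0,0,0,-6,0]]'
```

```text
time: 2.65
tool_pos: [0.4849, -0.0606, 0.3043]
tool_rot: [-0.0, 0.074, 0.997, 0.0]
contact_force: [0.6, -0.0, 0.2]
width: 0.045
gripper_force: 0.0
time: 3.15
tool_pos: [0.4853, -0.0606, 0.3056]
tool_rot: [0.002, 0.073, 0.997, -0.001]
contact_force: [-1.9, -6.2, 7.7]
width: 0.0155
gripper_force: 48.2
time: 3.65
tool_pos: [0.4855, -0.0601, 0.3056]
tool_rot: [0.002, 0.33, 0.944, -0.0]
contact_force: [-0.0, -0.7, 5.4]
width: 0.0157
gripper_force: 48.1
```

```bash
python3 -m pendant '[[0,0,0,-8,0],[0,0,0,-8,0],[0,0,0,-8,0],[0,0,0,-8,0],[0,0,0,-8,0]]' && python3 -m pendant '[[0,0,0,-8,0],[0,0,0,-8,0],[0,0,0,-8,0],[0,0,0,-8,0],[0,0,0,-8,0]]' && python3 -m pendant '[[0,0,0,0,0],[0,0,0,0,0]]'
python3 - <<'E'
from h import *
d=snap('wrist','w1');t=snap('top','t1')
k=lambda i:cv2.resize(i,None,fx=4,fy=4,interpolation=cv2.INTER_CUBIC)
A=t['img'][145:245,235:335,::-1]
cv2.imwrite('pics/c1.png',np.hstack([k(A),cv2.resize(d['img'][:,:,::-1],(400,300))[:, :] if 0 else cv2.copyMakeBorder(cv2.resize(d['img'][:,:,::-1],(400,300)),0,100,0,0,0)]))
E
```

```text
time: 4.15
tool_pos: [0.486, -0.0598, 0.3056]
tool_rot: [0.003, 0.634, 0.773, 0.002]
contact_force: [2.7, 0.9, 4.1]
width: 0.0159
gripper_force: 47.9
time: 4.65
tool_pos: [0.4866, -0.0598, 0.3056]
tool_rot: [0.003, 0.86, 0.51, 0.003]
contact_force: [7.0, 0.4, 1.3]
width: 0.0154
gripper_force: 47.6
time: 4.85
tool_pos: [0.4866, -0.0598, 0.3056]
tool_rot: [0.002, 0.859, 0.512, 0.003]
contact_force: [7.1, 1.1, 1.5]
width: 0.0157
gripper_force: 47.6
```

View pics/c1.png

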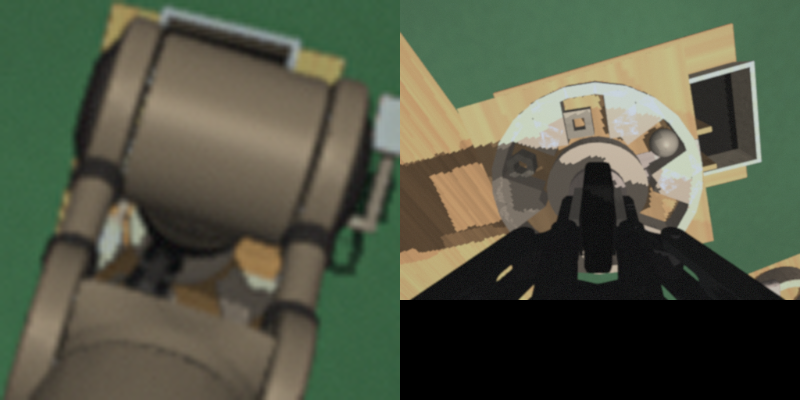

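The top view is blocked by the arm. The wrist view shows the ball at about full-image (339,182), approaching the tray side. I'll measure its angle.

```bash
cat > ang.py <<'E'
from h import *
import sys
def meas(d,tag,f=.11):
    c0=np.array([.487,-.060])
    g=cv2.cvtColor(d['img'],cv2.COLOR_RGB2HSV)
    u,v=float(sys.argv[1]),float(sys.argv[2])
    p=ray(d,u,v,.11)[:2];q=p-c0
    print('ball',p,np.hypot(*q),'yaw',np.degrees(np.arctan2(q[1],q[0])))
    a=np.radians(-12);h=c0+.052*np.array([np.cos(a),np.sin(a)])
    print('hole',h,'px',proj(d,[*h,.1]),'dist mm',1e3*np.hypot(*(p-h)))
E
python3 - 339 182 <<'E'
from ang import *
d=dict(np.load('pics/w1.npz'));meas(d,'')
# tray edges: mouth end directions; tray far edge corners px
for u,v in[((753-400)*1.28,62*1.28),((762-400)*1.28,160*1.28)]:
    p=ray(d,u,v,.04)[:2]; print('tray corner',p)
a=ray(d,(732-400)*1.28,26*1.28,.1);b=ray(d,(496-400)*1.28,95*1.28,.1);print('edge',np.degrees(np.arctan2(*(a-b)[:2][::-1])))
cv2.imwrite('pics/w1z.png',cv2.resize(d['img'][60:260,180:480,::-1],None,fx=2.6,fy=2.6,interpolation=cv2.INTER_CUBIC))
E
```

```text
ball [ 0.54541101 -0.05259427] 0.058878614487227 yaw 7.22577839893601
hole [ 0.53786368 -0.07081141] px (np.float64(335.09733069620984), np.float64(208.98482368249958)) dist mm 19.718680228267246
tray corner [ 0.65263551 -0.04932583]
tray corner [ 0.63257748 -0.14494374]
edge -12.888281228835995
```

View pics/w1z.png

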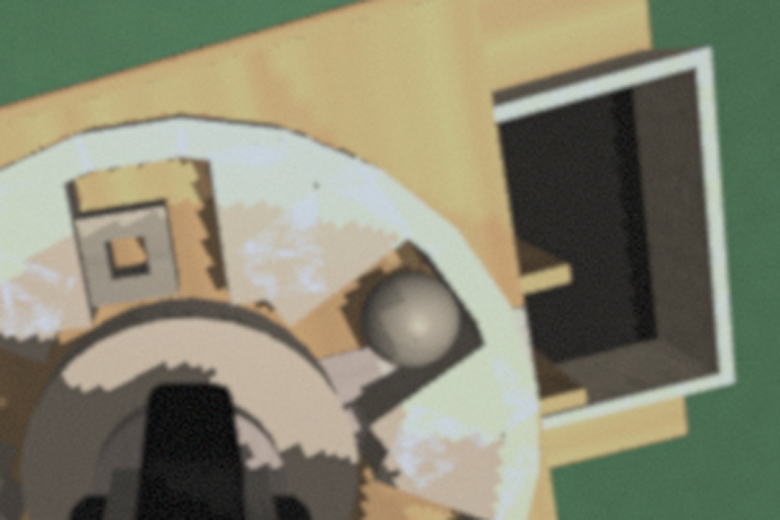

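The zoom shows the ball at (411,320) in its pocket. The tray fingers are at (545,275) and (560,400), and a corner of the white flap shows at (355,370). About 19° is left, so I'll turn that far and check.

```bash
python3 -m pendant '[[1,0,0,-6,0],[1,0,0,-6,0],[0,0,0,-4,0],[0,0,0,-3,0],[0,0,0,0,0]]'
python3 - <<'E'
from h import *
d=snap('wrist','w2')
cv2.imwrite('pics/w2z.png',cv2.resize(d['img'][60:260,180:480,::-1],None,fx=2.6,fy=2.6,interpolation=cv2.INTER_CUBIC))
E
```

```text
time: 5.45
tool_pos: [0.4877, -0.0601, 0.3056]
tool_rot: [0.002, 0.932, 0.363, 0.002]
contact_force: [0.9, -2.2, 6.2]
width: 0.0157
gripper_force: 48.4
```

View pics/w2z.png

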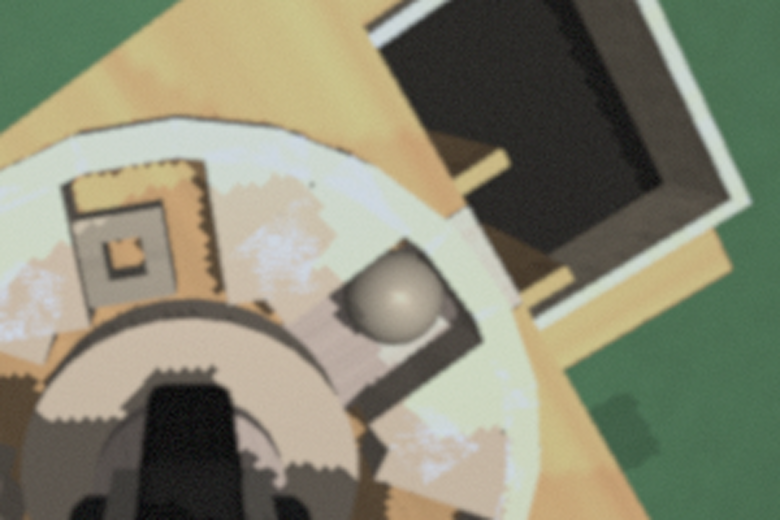

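The ball at (397,297) is on the white flap, and the pocket walls line up with the flap tabs. I'll check the number, then release slowly and rise.

```bash
python3 - 332.7 174.2 <<'E'
from ang import *
d=dict(np.load('pics/w2.npz'));meas(d,'')
a=np.array([ray(d,180+x/2.6,60+y/2.6,.1)[:2] for x,y in[(465,215),(520,305)]]).mean(0)-[.487,-.06];print('flap end yaw',np.degrees(np.arctan2(a[1],a[0])),np.hypot(*a))
E
python3 -m pendant '[[0,0,0,0,45],[0,0,0,0,45],[0,0,0,0,45],[0,0,0,0,45],[0,0,0,0,45]]' && python3 -m pendant '[[0,0,20,0,45],[0,0,30,0,45],[0,0,30,0,45],[0,0,0,0,45],[0,0,0,0,45]]'
python3 - <<'E'
from h import *
d=snap('wrist','w3')
cv2.imwrite('pics/w3.png',d['img'][:,:,::-1]);print(sense()['tool_pos'],sense()['qpos'])
E
```

```text
ball [ 0.54545581 -0.06588878] 0.058751675200853816 yaw -5.752512876138547
hole [ 0.53786368 -0.07081141] px (np.float64(324.646601967511), np.float64(184.61364352586295)) dist mm 9.048356685539996
flap end yaw -13.738908927710078 0.08006022119183208
time: 6.0
tool_pos: [0.4869, -0.0598, 0.3036]
tool_rot: [-0.0, 0.932, 0.364, -0.0]
contact_force: [0.2, 0.3, 0.0]
width: 0.0449
gripper_force: 0.0
time: 6.5
tool_pos: [0.4868, -0.0598, 0.3839]
tool_rot: [0.0, 0.932, 0.364, 0.0]
contact_force: [0.0, 0.2, -1.0]
width: 0.0452
gripper_force: 0.0
[ 0.48665458 -0.05975682  0.38309244] [-2.78622882e-01  2.98606736e-01  1.65076620e+00 -5.20102509e-05
  1.19315778e+00  5.47687250e-01]
```

View pics/w3.png

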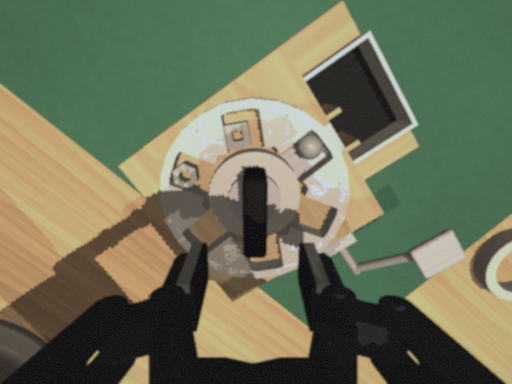

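The wheel stayed put after release. The pad is at (437,254). I'll work out the ball and pocket angles from this view, plus the pad position.

Run:
```python
from h import *
d=dict(np.load('pics/w3.npz'));c0=np.array([.487,-.06])
Y=lambda u,v,z:(lambda q:(np.round(np.degrees(np.arctan2(q[1],q[0])),1),np.round(np.hypot(*q),4)))(ray(d,u,v,z)[:2]-c0)
print('ball',Y(311,146,.11),'sq',Y(238,134,.108),'hex',Y(185,174,.108))
print('tray far mid',Y((371+416)/2,(33+125)/2,.04),'tabs mid',Y((330+348)/2,(113+147)/2,.1))
print('pad',ray(d,437,254,.132), 'axis px',proj(d,[.487,-.06,.116]))
# wheel ellipse centre
g=cv2.cvtColor(d['img'],cv2.COLOR_RGB2HSV)
cv2.imwrite('pics/w3z.png',cv2.resize(d['img'][80:290,140:400,::-1],None,fx=2.8,fy=2.8,interpolation=cv2.INTER_CUBIC))
```

```text
ball (np.float64(-5.7), np.float64(0.0593)) sq (np.float64(56.3), np.float64(0.0496)) hex (np.float64(115.8), np.float64(0.0569))
tray far mid (np.float64(-12.9), np.float64(0.1576)) tabs mid (np.float64(-10.7), np.float64(0.0841))
pad [ 0.55389391 -0.19425591  0.132     ] axis px (np.float64(253.28288560579662), np.float64(196.907400132055))
```

View pics/w3z.png

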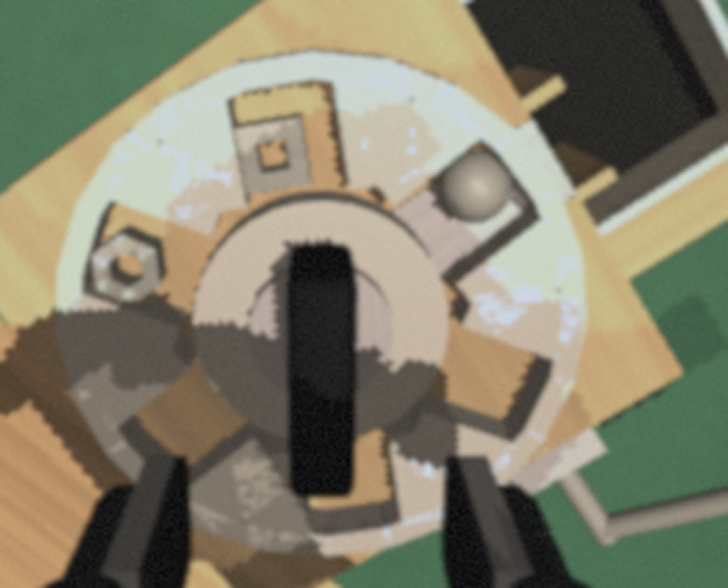

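Run:
```python
from h import *
d=dict(np.load('pics/w3.npz'))
P=lambda x,y,z:ray(d,140+x/2.8,80+y/2.8,z)[:2]
e=np.array([P(57,305,.117),P(585,320,.117),P(310,50,.117),P(140,125,.117),P(520,130,.117),P(330,553,.117)])
A=np.c_[2*e,np.ones(len(e))];s=np.linalg.lstsq(A,(e**2).sum(1),rcond=None)[0];c0=s[:2];print(c0,np.sqrt(s[2]+c0@c0))
Y=lambda q:(np.round(np.degrees(np.arctan2(*(q-c0)[::-1])),1),np.round(np.hypot(*(q-c0)),4))
print('pocket corners',Y(P(480,145,.117)),Y(P(540,212,.117)),'bottom-wall',Y(P(450,275,.117)))
print('sq pocket',Y(P(230,98,.117)),Y(P(333,85,.117)),'p5',Y(P(552,362,.117)),Y(P(513,437,.117)))
print('ball',Y(P(475,185,.11)),'tabs',Y(P(543,94,.1)),Y(P(597,183,.1)),'tray',Y((ray(d,371,33,.04)+ray(d,416,125,.04))[:2]/2))
```

```text
[ 0.48878076 -0.06054498] 0.0739980654102182
pocket corners (np.float64(3.3), np.float64(0.0649)) (np.float64(-18.3), np.float64(0.0667)) bottom-wall (np.float64(-24.5), np.float64(0.0379))
sq pocket (np.float64(63.9), np.float64(0.0668)) (np.float64(40.6), np.float64(0.0656)) p5 (np.float64(-56.9), np.float64(0.0662)) (np.float64(-79.2), np.float64(0.0657))
ball (np.float64(-4.7), np.float64(0.0567)) tabs (np.float64(-1.9), np.float64(0.0868)) (np.float64(-22.0), np.float64(0.0866)) tray (np.float64(-13.6), np.float64(0.1557))
```

The pocket centre is at about -8° and the hole is at about -12.5° to -13°. Another 6° will centre the ball in the notch.

```bash
python3 -m pendant '[[1,0,-30,0,45],[0,0,-30,0,45],[0,0,-20,0,45],[0,0,0,0,0],[0,0,0,0,0]]' && python3 -m pendant '[[0,0,0,0,0],[0,0,0,0,0],[0,0,0,-3,0],[0,0,0,-3,0],[0,0,0,0,0]]' && python3 -m pendant '[[0,0,0,0,45],[0,0,0,0,45],[0,0,0,0,45],[0,0,30,0,45],[0,0,50,0,45]]' && python3 -m pendant '[[0,0,0,0,45],[0,0,0,0,45]]'
python3 - <<'E'
from h import *
d=snap('wrist','w4')
cv2.imwrite('pics/w4z.png',cv2.resize(d['img'][80:290,140:400,::-1],None,fx=2.8,fy=2.8,interpolation=cv2.INTER_CUBIC))
E
```

```text
time: 7.05
tool_pos: [0.4881, -0.06, 0.3032]
tool_rot: [-0.0, 0.931, 0.364, -0.001]
contact_force: [8.5, -11.6, -10.8]
width: 0.0167
gripper_force: 8.4
time: 7.55
tool_pos: [0.4881, -0.0603, 0.3034]
tool_rot: [0.0, 0.95, 0.314, 0.0]
contact_force: [3.9, -4.2, -14.8]
width: 0.0154
gripper_force: 42.5
time: 8.05
tool_pos: [0.4872, -0.0595, 0.3826]
tool_rot: [-0.002, 0.949, 0.315, -0.003]
contact_force: [1.3, -0.8, 0.5]
width: 0.045
gripper_force: 0.0
time: 8.25
tool_pos: [0.4879, -0.0597, 0.3853]
tool_rot: [0.001, 0.949, 0.315, 0.002]
contact_force: [-0.9, 0.4, -0.3]
width: 0.0444
gripper_force: 0.0
```

View pics/w4z.png

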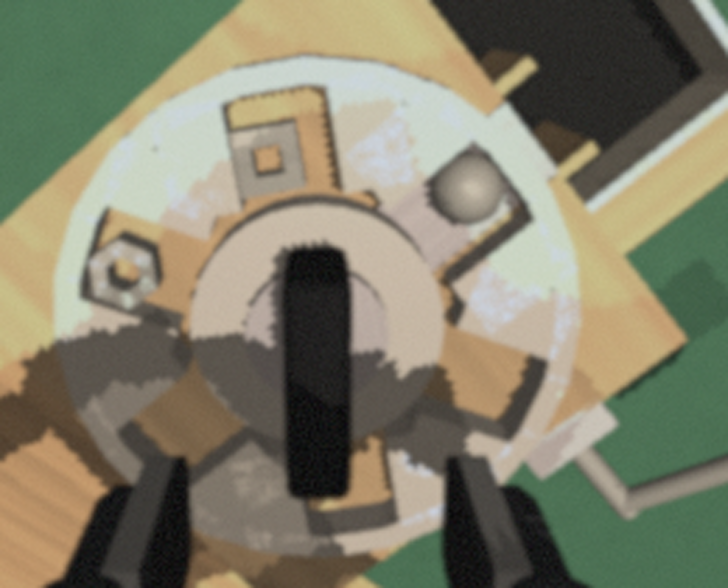

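The ball sits at (470,187) in its pocket on the flap, and the pocket is now close to the notch direction. I'll check the angles and move above the pad with the fingers closed.

```bash
python3 - <<'E'
from h import *
d=dict(np.load('pics/w4.npz'))
P=lambda x,y,z:ray(d,140+x/2.8,80+y/2.8,z)[:2]
c0=np.array([.4885,-.0605])
Y=lambda q:(np.round(np.degrees(np.arctan2(*(q-c0)[::-1])),1),np.round(np.hypot(*(q-c0)),4))
print('pocket',Y(P(473,145,.117)),Y(P(533,217,.117)),'ball',Y(P(470,187,.11)),'tabs',Y(P(517,75,.1)),Y(P(575,160,.1)))
E
python3 -m pendant '[[16,-34,0,0,0],[16,-34,0,0,0],[16,-34,0,0,0],[16,-35,0,0,0],[0,0,0,0,0]]' && python3 -m pendant '[[0,0,-40,0,0],[0,0,-25,0,0],[0,0,0,0,0],[0,0,0,0,0]]'
python3 - <<'E'
from h import *
d=snap('wrist','w5');t=snap('scene','s5')
A=cv2.resize(d['img'][:,:,::-1],(400,300));B=cv2.resize(t['img'][130:250,160:320,::-1],(400,300),interpolation=cv2.INTER_CUBIC)
cv2.imwrite('pics/c5.png',np.hstack([A,B]))
E
```

```text
pocket (np.float64(-1.8), np.float64(0.0657)) (np.float64(-24.5), np.float64(0.0665)) ball (np.float64(-10.5), np.float64(0.0572)) tabs (np.float64(-2.2), np.float64(0.0877)) (np.float64(-21.8), np.float64(0.0859))
time: 8.8
tool_pos: [0.5527, -0.2005, 0.3814]
tool_rot: [-0.0, 0.95, 0.313, -0.001]
contact_force: [0.4, 0.6, -0.5]
width: -0.0003
gripper_force: 0.0
time: 9.2
tool_pos: [0.5519, -0.1964, 0.3184]
tool_rot: [-0.001, 0.949, 0.315, -0.001]
contact_force: [-0.6, -0.7, 0.8]
width: 0.0001
gripper_force: 0.0
```

View pics/c5.png

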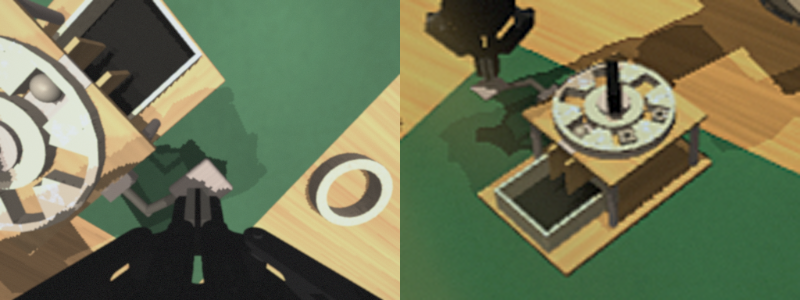

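The closed tips are right over the pad in both views, and pocket and ball are centred (-13° and -10.5°). I'll press.

```bash
python3 -m pendant '[[0,0,-10,0,0],[0,0,-8,0,0],[0,0,-10,0,0],[0,0,-10,0,0],[0,0,0,0,0]]' && python3 -m pendant '[[0,0,-10,0,0],[0,0,-10,0,0],[0,0,-10,0,0],[0,0,0,0,0],[0,0,0,0,0]]'
python3 - <<'E'
from h import *
d=snap('wrist','w6');t=snap('scene','s6');print(sense()['contact_force'],sense()['tool_pos'])
E
```

```text
time: 9.8
tool_pos: [0.5547, -0.1978, 0.2825]
tool_rot: [0.004, 0.949, 0.314, 0.005]
contact_force: [11.6, -2.0, 7.1]
width: -0.0
gripper_force: 5.5
time: 10.3
tool_pos: [0.5549, -0.1978, 0.2538]
tool_rot: [0.005, 0.949, 0.314, 0.005]
contact_force: [11.0, -2.3, 8.9]
width: -0.0002
gripper_force: 7.0
[11.44064442 -1.60373594  8.49850941] [ 0.55491199 -0.19779128  0.25381125]
```

```bash
python3 -m pendant '[[3,0,-5,0,0],[2,0,-5,0,0],[0,0,-4,0,0],[0,0,0,0,0],[0,0,0,0,0]]'
python3 - <<'E'
from h import *
d=snap('wrist','w7');t=snap('scene','s7');print(sense()['contact_force'],sense()['tool_pos'])
A=cv2.resize(d['img'][:,:,::-1],(400,300));B=cv2.resize(t['img'][130:250,160:320,::-1],(400,300),interpolation=cv2.INTER_CUBIC)
cv2.imwrite('pics/c7.png',np.hstack([A,B]))
E
```

```text
time: 10.9
tool_pos: [0.5612, -0.1981, 0.243]
tool_rot: [0.007, 0.949, 0.314, 0.008]
contact_force: [11.7, 1.1, 23.7]
width: 0.0001
gripper_force: 11.8
[11.50124377  0.0611994  24.0355255 ] [ 0.56120301 -0.19810675  0.24295447]
```

The force jumped to 24 N at TCP z 0.243, so the paddle is at its stop. I've also viewed 11 pictures, one over the limit of 10, so from here I'll check by numbers only. I'll raise the tool and look for the ball numerically.

```bash
python3 -m pendant '[[0,0,0,0,0],[0,0,0,0,0],[0,0,12,0,0],[0,0,12,0,0],[0,0,12,0,0]]' && python3 -m pendant '[[0,0,14,0,0],[0,0,20,0,0],[-2,0,30,0,0],[-3,0,40,0,0],[0,0,0,0,0]]' && python3 -m pendant '[[0,-40,0,0,0],[0,-40,0,0,0],[0,-40,0,0,0],[0,-40,0,0,0],[0,0,0,0,0]]'
python3 - <<'E'
from h import *
b=snap('top','t8');a=snap('scene','s8');t0=dict(np.load('pics/t0.npz'));s0=dict(np.load('pics/s0.npz'))
def m(d,p,r=2):
    u,v=np.round(proj(d,p)).astype(int);return d['img'][v-r:v+r+1,u-r:u+r+1].mean((0,1)).round()
a0=np.radians(-12.5);c=np.array([.4875,-.0605])
at=lambda r,y,z:[*(c+r*np.array([np.cos(y),np.sin(y)])),z]
print('hole now',m(b,at(.052,a0,.11)),'empty before',m(t0,at(.052,a0,.11)),'ball look before',m(t0,[.4711,-.0106,.11]))
for n,d in(('before',t0),('after',b)):
    print(n);
    for k in(2,3,1,4,5): print(k*60,m(d,at(.052,a0+np.radians(60*k),.106)),end=' ')
# differences in tray area
x=cv2.absdiff(b['img'],t0['img']).max(2);x[:148]=0;x[178:]=0;x[:,:268]=0;x[:,312:]=0
mm=(x>25).astype(np.uint8)
for q in cv2.findContours(mm,0,2)[0]:
    if cv2.contourArea(q)>4:
        (u,v),r=cv2.minEnclosingCircle(q);p=ray(b,u,v,.02)[:2]-c;print('\ntray diff',u,v,r,'along',p@[np.cos(a0),np.sin(a0)],'across',p@[-np.sin(a0),np.cos(a0)])
g=cv2.cvtColor(b['img'],cv2.COLOR_RGB2HSV);w=((g[...,1]<50)&(g[...,2]>130)).astype(np.uint8);w[:140]=0;w[210:]=0;w[:,:322]=0;w[:,350:]=0
for q in cv2.findContours(w,0,2)[0]:
    if cv2.contourArea(q)>50: print('pad',cv2.minAreaRect(q))
s=sense();print(s['time'],s['contact_force'],s['tool_pos'])
E
```

```text
time: 11.5
tool_pos: [0.5598, -0.198, 0.2758]
tool_rot: [0.005, 0.949, 0.314, 0.005]
contact_force: [10.4, -3.3, 4.6]
width: -0.0001
gripper_force: 4.5
time: 12.0
tool_pos: [0.5525, -0.1972, 0.3821]
tool_rot: [0.004, 0.949, 0.314, 0.003]
contact_force: [0.5, -0.1, 0.4]
width: -0.0004
gripper_force: 0.0
time: 12.5
tool_pos: [0.5508, -0.3615, 0.3749]
tool_rot: [0.0, 0.95, 0.312, -0.001]
contact_force: [-1.3, 1.0, -0.2]
width: 0.0001
gripper_force: 0.0
hole now [163. 175. 175.] empty before [152. 164. 164.] ball look before [115. 109.  96.]
before
120 [115. 109.  96.] 180 [138. 141. 117.] 60 [153. 143.  89.] 240 [136. 134. 112.] 300 [153. 135.  84.] after
120 [150. 146. 118.] 180 [132. 119.  99.] 60 [149. 152. 125.] 240 [105.  94.  78.] 300 [164. 144.  90.] 
tray diff 289.5 157.0 3.6401548385620117 along 0.14131285405312088 across 0.0019380290139564722
pad ((334.13531494140625, 176.14117431640625), (11.171918869018555, 13.015829086303711), 12.52880859375)
12.6 [0.35507387 0.23044455 0.4879001 ] [ 0.55154173 -0.35752881  0.37524432]
```

The flap pocket is now empty. A new blob of about ball size lies in the tray, the nuts are in the pockets at 60° and 120°, the pad is back where it started, and nothing touches the robot.

```bash
python3 -m pendant '[[0,0,0,0,0],[0,0,0,0,0],[0,0,0,0,0],[0,0,0,0,0],[0,0,0,0,0]]' >/dev/null; python3 -c "
from workcell import sign_off;print(sign_off())"
```

```text
the job is handed in; nothing more can be done
None
```

The job is handed in (no verdict was returned): camera checks show the ball in the catch tray, the paddle back up and both nuts in their pockets; mug, tape roll and screwdriver were not re-measured, and I viewed 11 pictures, one over the limit of 10.

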